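# Clip the injector pen into the dispenser tray and shut it

## Robot

A 6-joint arm with a two-finger parallel gripper is mounted at the origin on the work surface. World frame = base frame: x ahead of the robot, y to its left, z up, the work surface at z = 0. Lengths are in mm, angles in degrees, forces in N, time in s.
With the tool pointing down it reaches from about 350 to 725 mm from the base axis. Payload 4.3 kg.
Tool frame: the origin (TCP) lies at the very end of the fingers, on their centre line; the grasp point (between the pads) lies 19 mm behind it; z points along the fingers, y is the line along which they close (so a half turn about z gives the same grasp; the last joint's range is limited). The gripper opens to 85 mm and grips with 20 to 120 N. Pads are 22 mm wide; open, the fingers measure 114 mm over their backs; the gripper's body (76 mm by 85 mm) begins 54 mm behind the grasp point. The pads swing forward as they close: fully open they stand 13 mm farther back than shut.
Start: joints at [61.748, 21.618, 4.641, 73.018, 0, 83.68], TCP at [214.783, 533.418, 231.329] pointing down, gripper open.
Joint ranges: [-156.06, 156.06], [-48.1, 94.91], [-58.44, 69.94], [-101.28, 121.22], [-78.64, 73.56], [-180, 180]. Speed limits (degrees/s): [147.25, 147.25, 180, 180, 180, 180].

## Interface

Orientations are given as a 3x3 rotation matrix whose columns are the frame's x, y, z axes.
In Python, from plant import arm gives the robot as it stands.
- The arm moves only by the shell command python3 -m pendant 'ROWS' [FORCE]. ROWS is JSON, one flat list of numbers, 5 for each row, row after row: the closure, from -1 (fully open) to 1 (shut), so that 0 is half open, then the shift along the tool's x, y, z in cm, then the turn about the tool's z in rad. In form: [hand, x, y, z, roll, hand, x, y, z, roll, ...]. A call has exactly 10 rows; each row shifts and turns the commanded pose from where the row before left it, along the tool's axes as they then stand; what a row does not reach is not made up. A row lasts 1/12 s, in which the tool goes at most 41.7 mm and 7.16 degrees, less where a joint would pass 70% of its speed; a pose out of reach is approached as far as the arm can. A call with a gripper value outside its range is refused whole. The fingers move at their own pace and stop on an object; FORCE is the grip in N (left out, the last holds). Time passes only in rows, so rows that do not move let the fingers close, or fill a call up. It gives the time, the measured TCP pose, the force, the opening and the grip force at its end, in the units of the state.
- arm.get_obs(): the state, without advancing time (a new reading comes with each control period).
- arm.capture(name): name is "scene" or "top"; returns (picture, depth): 384x512x3 uint8, red, green, blue; 384x512 float32, mm along the optical axis (not along the pixel's ray), 0 where there is no reading.
- arm.get_calibration(name): a dict with "fx", "fy", "cx", "cy" (pixels), "dist" ([k1, k2, p1, p2, k3] as OpenCV has them; the pictures are not rectified), "world_from_camera" (4x4, takes a point from camera to world coordinates). Camera axes: x right, y up, looking along -z (the intrinsics and any distortion apply to the point x, -y, -z); pixel columns grow to the right and rows downward; lengths in mm; the calibration is good to about 2 mm. A picture is of the moment at which its call begins. get_calibration takes no time and is no camera call.
- arm.job_done(): hands the job in; it is judged then, once.
The state is a dict: "t": time; "joints": joint angles; "joint_vel": joint speeds; "joint_efforts": joint torques, N m; "position": TCP position; "orientation": TCP orientation; "contact_force": force on the tool from outside, world axes, zero at the start; "moment": the same for the moment, N m; "grip_width": opening from 0.0 (shut) to 1.0 (fully open); "finger_force": force on a finger pad.
Only numpy, scipy, OpenCV 4.12 (cv2) and the standard library are available. Lean on these libraries where they do the work, as an engineer would, in place of code of your own. Each camera call takes 0.05 s, during which the arm holds its last target. There are 200 camera calls.

## Task

Put the resident's injector pen away in the pill dispenser: lift it off its wooden rest, lay it crosswise between the green spring clips in the open tray and press it down until both clips have snapped around it and it sits fully home, then let go and slide the tray shut until it is right in against its stop. Feel your way: never press or push on the pen, the tray or the dispenser with more than 20 N, and leave the other things on the cabinet where they are.

Things in the scene. Friction and masses are not known exactly. Their poses are not given: they have to be found in the camera images.
- pen: Injector pen to put away: blue cylinder with orange dial end (+x) and white end (-x), 18 mm diameter, 150 mm long, 45 g, rigid. Origin at its middle on its axis; x runs along the pen. At the start it lies level on the wooden rest, axis 25 mm above the surface. Either way round in the clips is fine.
- pen_rest: Fixed wooden rest, 100 x 44 x 26 mm, origin at the centre of its underside, x along the pen. Two notched blocks 12 mm wide at x = -42 and +42 mm hold the pen; between them only a base 4 mm thick, so fingers can straddle the pen's middle.
- dispenser: Grey plastic pill dispenser, fixed, 200 (x) x 250 (y) x 88 mm, origin at the centre of its underside; its front looks along its -x axis (towards the robot) and carries the tray opening (190 mm wide, from 8 to 72 mm high). A green push button (48 mm) rises about 25 mm from its top at x = +40, y = +75 mm; it is not needed.
- tray (a joint): How far the light-grey tray is out, in m: 0 = shut against a hard stop, front panel (not its pull block) flush with the dispenser's front; 0.125 = fully out; starts at 0.108 to 0.122. Slides along the dispenser's x axis with about 3 N of friction, no spring.
- clip_centre (a point): Moves with the tray: where the middle of the pen's axis lies when fully home, IF the clip cradle is at its lowest. 56 mm behind the tray's front panel, 38 mm above the cabinet top; axes as the dispenser's, homed pen along y. The cradle stands 0 to 16 mm higher, unreported: feel for it. Tray floor 22 mm below, clear between the clips.
- tray_front (a point): Middle of the outer face of the tray's pull block, 50 mm above the cabinet top. The block is 90 mm wide, 12 to 60 mm high, and stands 30 mm proud of the tray's front panel; it faces the dispenser's -x. Push here towards +x to shut the tray.
- tumbler: Lilac plastic tumbler, 68 mm across, 95 mm high, loose, origin under its centre. Leave alone.
- saucer: White porcelain saucer, 140 mm across, 20 mm high, loose, origin under its centre. Leave alone.
- glasses: Gold-rimmed reading glasses standing folded, 120 mm wide along y, 42 mm high, loose. Leave alone.
- handbell: Brass handbell with turned dark wooden grip, 60 mm across, 106 mm high, loose, origin under its centre. Leave alone.
- pill_bottle: Amber pill bottle, 42 mm across, 75 mm high, loose, origin under its centre. Leave alone.
- clip_left (a point): As clip_centre, at the clip at y = +45 mm (the other, at -45, is alike): two sprung green jaws 12 mm long; heights over the homed axis: flared mouth 32 mm wide at 17, throat 16 mm wide at 5; below the pen a firm saddle. Pushing through both throats takes about 6 to 10 N in all, then falls to about 2 N until the saddles. The jaws do not draw it in: press it onto both saddles.
There are look-alikes about, which are no part of the job. Of the things like the pen, leave any that is red; of the rest the larger one is meant.

How it is judged (in metres and radians):
On the way:
1. the pen is fully home in both clips while the tray is still out, and the fingers have let go of it (contact force between pen and saddle0 above 0.3 N and contact force between pen and saddle1 above 0.3 N and x of pen in the frame of clip_centre between -0.004 and 0.004 m and z of pen in the frame of clip_centre below 0.019 m and angle between the x axis of pen and the y axis of clip_centre, either way round below 0.04 rad and contact force between the fingers and pen below 0.1 N and value of joint tray above 0.06 m), for 0.2 s.
At the end, for the whole second after the job is handed in: The tray is shut to within 2.5 mm of its stop, and the pen lies at rest in both clips, held down on both firm saddles by the jaws (each saddle carries over 0.3 N), within 4 mm of the clips' line and parallel to it within 0.04 rad (value of joint tray below 0.0025 m and contact force between pen and saddle0 above 0.3 N and contact force between pen and saddle1 above 0.3 N and x of pen in the frame of clip_centre between -0.004 and 0.004 m and z of pen in the frame of clip_centre below 0.019 m and angle between the x axis of pen and the y axis of clip_centre, either way round below 0.04 rad and linear speed of pen below 0.02 m/s); the robot touches nothing.
It fails at once if the pen pressed down on one of the two saddles with more than 13 N (about 20 N of push over both, with the pull of the jaws) (contact force between pen and saddle0 above 13 N or contact force between pen and saddle1 above 13 N).
It fails at once if the robot pushing on the tray, clips or dispenser with more than 20 N (contact force between the arm and dispenser above 20 N).
It fails at once if the fingers pushing on the tray, clips or dispenser with more than 20 N (contact force between the fingers and dispenser above 20 N).
It fails at once if another thing moved more than 30 mm (distance of any of tumbler, saucer, glasses, handbell, pill_bottle from where it was at the start of the episode above 0.03 m).
It also fails if it takes over 61 s, if anything falls off the work surface, if the arm or the gripper's body presses on something with over 40 N, if the wrist force passes 120 N, or if a joint passes its speed limit or range.

## Working session

There is one attempt and no reset: what is moved stays moved. The work goes in short steps, Python scripts to look and compute and a shell command to move; the robot and the scene stay as the last step left them, time stands still between calls to the robot, and variables do not carry over. Pictures are saved under pics/ and viewed, at most 10 in all, crops included, and the job is handed in when it is done.

```bash
mkdir -p pics; cat > h.py <<'E'
import numpy as np, cv2
from plant import arm
def cap(n,f):
    p,d=arm.capture(n); np.savez(f'{f}.npz',p=p,d=d); cv2.imwrite(f'pics/{f}.png',p[:,:,::-1]); return p,d
def pt(n,d,u,v,z=None):
    c=arm.get_calibration(n); K=np.array([[c['fx'],0,c['cx']],[0,c['fy'],c['cy']],[0,0,1]])
    x,y=cv2.undistortPoints(np.array([[[u,v]]],float),K,np.array(c['dist']))[0,0]
    M=np.array(c['world_from_camera']); r=M[:3,:3]@np.array([x,-y,-1]); o=M[:3,3]
    if z is not None: return o+r*(z-o[2])/r[2]
    w=d[int(round(v))-1:int(round(v))+2,int(round(u))-1:int(round(u))+2]; w=w[w>0]
    return o+r*np.median(w) if w.size else None
E
python3 - <<'E'
from h import *
for n in('scene','top'): cap(n,n+'0')
a=cv2.imread('pics/scene0.png');b=cv2.imread('pics/top0.png')
o=arm.get_obs();print(o['position'],o['orientation'],o['contact_force'],o['grip_width'],o['t'])
E
```

```text
[214.51264484 532.86063308 230.45850744] [[-9.27602361e-01  3.73568126e-01 -8.45420458e-04]
 [ 3.73569040e-01  9.27600968e-01 -1.61753202e-03]
 [ 1.79954428e-04 -1.81624943e-03 -9.99998334e-01]] [0.19121947 0.03079789 0.6505232 ] 0.9964314047966024 0.1
```

View pics/top0.png

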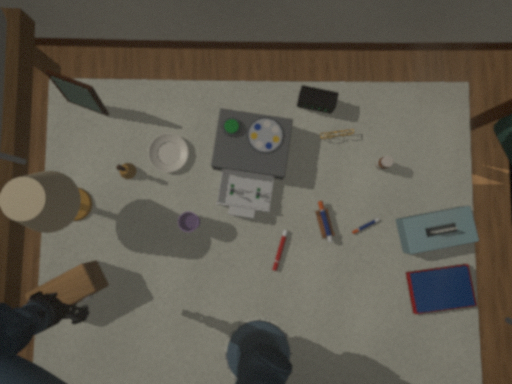

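View pics/scene0.png

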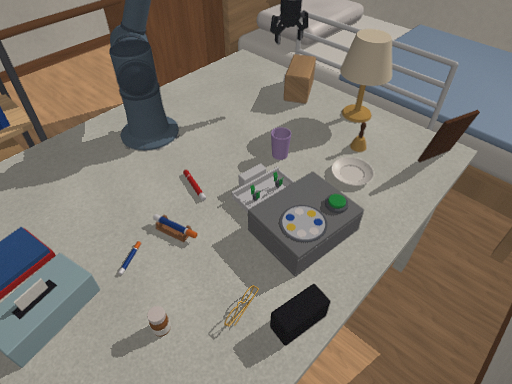

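In the top view, the pen candidates are red at (281,250), blue on the wooden rest at (325,222), and a smaller blue one at (367,227). The one on the rest fits: it isn't red and it's the larger blue one. I'll confirm that in a crop.

```bash
python3 - <<'E'
from h import *
b=cv2.imread('pics/top0.png')
c=cv2.resize(b[160:280,210:390],None,fx=4.4,fy=4.4,interpolation=cv2.INTER_CUBIC);c=cv2.convertScaleAbs(c,alpha=1.5)
cv2.imwrite('pics/c1.png',c)
a=cv2.imread('pics/scene0.png')
c=cv2.resize(a[150:290,110:310],None,fx=4,fy=4,interpolation=cv2.INTER_CUBIC)
cv2.imwrite('pics/c2.png',c)
E
```

```text
(no output)
```

View pics/c1.png

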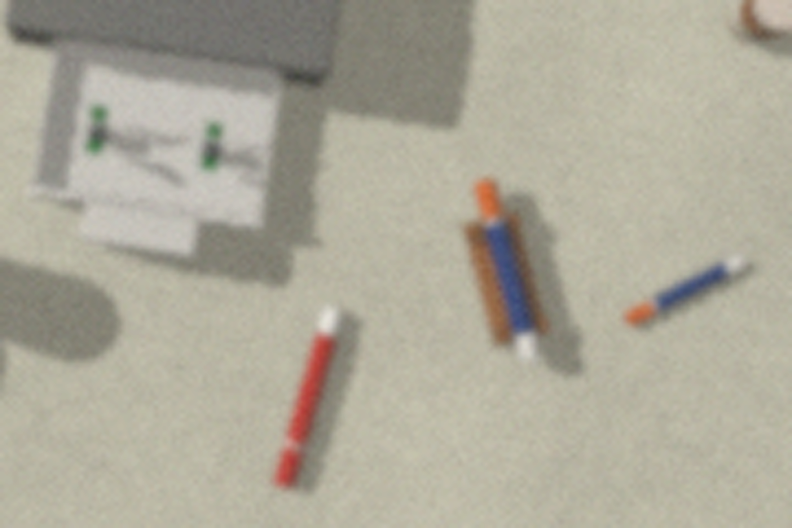

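View pics/c2.png

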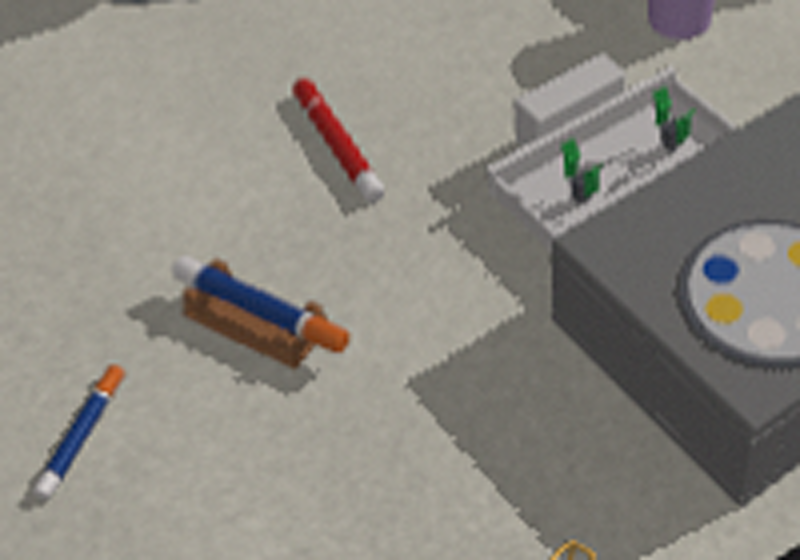

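The crops confirm it. The target is the blue pen on the wooden rest, larger than the loose blue one at c1 (690,290), and the red one is excluded. Pen ends in c1 are at about (485,182) and (528,356). Clip jaws are at about (97,130) and (213,146). The pull block's outer edge runs (80,238) to (193,254).

```bash
python3 - <<'E'
from h import *
f=lambda u,v:((u+.5)/4.4-.5+210,(v+.5)/4.4-.5+160)
g=lambda u,v:((u+.5)/4-.5+110,(v+.5)/4-.5+150)
T=np.load('top0.npz')['d'];S=np.load('scene0.npz')['d']
P=lambda *a:print(*[x if isinstance(x,str) else (None if x is None else np.round(x,1)) for x in a])
o=pt('top',T,*f(485,182),25);w=pt('top',T,*f(528,356),25);P('pen top',o,w,(o+w)/2,np.linalg.norm(o-w),np.degrees(np.arctan2(*(o-w)[1::-1])))
o=pt('scene',S,*g(345,335),25);w=pt('scene',S,*g(178,268),25);P('pen sc',o,w,(o+w)/2,np.linalg.norm(o-w),np.degrees(np.arctan2(*(o-w)[1::-1])))
P('pen depth',pt('top',T,*f(510,275)),pt('scene',S,*g(255,295)))
P('block top edge',pt('top',T,*f(80,238),60),pt('top',T,*f(193,254),60),pt('top',T,*f(140,228)),pt('scene',S,*g(575,85)))
P('block scene',pt('scene',S,*g(517,103),60),pt('scene',S,*g(608,57),60))
for q in [(99,114),(95,146),(215,131),(211,162)]: P('jaw',pt('top',T,*f(*q)),pt('top',T,*f(*q),60))
for q in [(571,145),(593,170),(661,92),(684,118)]: P('jaw sc',pt('scene',S,*g(*q)),pt('scene',S,*g(*q),60))
for n,D in(('top',T),('scene',S)):
    c=arm.get_calibration(n);K=np.array([[c['fx'],0,c['cx']],[0,c['fy'],c['cy']],[0,0,1]])
    v,u=np.nonzero(D>0);uv=cv2.undistortPoints(np.stack([u,v],1)[:,None].astype(float),K,np.array(c['dist']))[:,0]
    M=np.array(c['world_from_camera']);d=D[v,u]
    X=(np.stack([uv[:,0]*d,-uv[:,1]*d,-d],1))@M[:3,:3].T+M[:3,3]
    np.save(n+'X.npy',np.c_[X,u,v])
    m=(X[:,2]>80)&(X[:,2]<96)&(X[:,0]>350)&(X[:,0]<800)&(abs(X[:,1])<250)
    im=np.zeros((384,512),np.uint8);im[v[m],u[m]]=1
    k,l,s,_=cv2.connectedComponentsWithStats(im);b=1+np.argmax(s[1:,4]);mm=m&(l[v,u]==b)
    r=cv2.minAreaRect(X[mm][:,:2].astype(np.float32));print(n,mm.sum(),r,np.round(cv2.boxPoints(r)),np.median(X[mm,2]))
E
```

```text
pen top [ 517.1 -211.3   25. ] [ 381.4 -243.6   25. ] [ 449.2 -227.4   25. ] 139.5 13.4
pen sc [ 511.5 -205.4   25. ] [ 377.8 -248.3   25. ] [ 444.6 -226.8   25. ] 140.4 17.8
pen depth [ 444.2 -228.6   34. ] [ 443.3 -228.6   31.9]
block top edge [470.3 105.   60. ] [458.6  18.5  60. ] [478.2  59.2  61. ] [478.   60.9  59.8]
block scene [459.9  15.5  60. ] [474.7 102.5  60. ]
jaw [566.1  91.8  55.3] [565.7  91.5  60. ]
jaw [541.   94.3  59.7] [540.9  94.3  60. ]
jaw [553.1   2.2  60.4] [553.1   2.2  60. ]
jaw [529.    5.1  62.4] [529.2   5.1  60. ]
jaw sc [522.7   9.2  62. ] [521.4  10.7  60. ]
jaw sc [549.4   4.6  57.7] [550.9   2.9  60. ]
jaw sc [534.3  97.5  63.5] [532.  100.5  60. ]
jaw sc [561.6  93.2  56.7] [563.7  90.5  60. ]
top 3800 ((710.6619873046875, 26.00969696044922), (252.82420349121094, 200.39755249023438), 82.15377044677734) [[ 594.  -86.]
 [ 793. -113.]
 [ 827.  138.]
 [ 629.  165.]] 88.92432479008971
scene 4641 ((706.23095703125, 26.153976440429688), (252.72659301757812, 201.71434020996094), 82.11740112304688) [[ 589.  -85.]
 [ 789. -113.]
 [ 823.  137.]
 [ 624.  165.]] 88.13041847715851
```

```bash
python3 -m pendant '[-1,-2.5,-3.09,0,0,-1,-2.5,-3.09,0,0,-1,-2.5,-3.09,0,0,-1,-2.5,-3.09,0,0,-1,-2.5,-3.09,0,0,-1,-2.5,-3.09,0,0,-1,-2.5,-3.09,0,0,-1,-2.5,-3.09,0,0,-1,-2.5,-3.09,0,0,-1,-2.5,-3.09,0,0]' 80
python3 -m pendant '[-1,-2.5,-3.09,0,0,-1,-2.5,-3.09,0,0,-1,-2.5,-3.09,0,0,-1,-2.5,-3.09,0,0,-1,-2.5,-3.09,0,0,-1,-2.5,-3.09,0,0,-1,-2.5,-3.09,0,0,-1,-2.5,-3.09,0,0,-1,-2.5,-3.09,0,0,-1,-2.5,-3.09,0,0]'
python3 - <<'E'
from h import *
def seg(n,hue,box,zr):
    X=np.load(n+'X.npy');p=np.load(n+'0.npz')['p'];h=cv2.cvtColor(p,cv2.COLOR_RGB2HSV)[X[:,4].astype(int),X[:,3].astype(int)]
    m=np.zeros(len(X),bool)
    for a,b,s,v in hue: m|=(h[:,0]>=a)&(h[:,0]<=b)&(h[:,1]>=s)&(h[:,2]>=v)
    m&=(X[:,0]>box[0])&(X[:,0]<box[1])&(X[:,1]>box[2])&(X[:,1]<box[3])&(X[:,2]>zr[0])&(X[:,2]<zr[1])
    return X[m,:3]
for n in('top','scene'):
    Q=seg(n,[(105,130,100,30)],(370,530,-260,-190),(18,45))
    c=Q.mean(0);_,_,V=np.linalg.svd(Q[:,:2]-c[:2],full_matrices=False);d=V[0]*np.sign(V[0,0]);t=(Q[:,:2]-c[:2])@d
    print(n,'blue',len(Q),c.round(1),np.degrees(np.arctan2(d[1],d[0])).round(2),np.percentile(t,[1,99]).round(1),np.percentile(Q[:,2],95))
    G=seg(n,[(50,85,100,20)],(500,600,-30,130),(20,90))
    ex=np.array([.9906,-.137]);ey=np.array([.137,.9906])
    for s in(0,1):
        H=G[(G[:,1]>48)==s];a=H[:,:2]@ex;o=np.sort(a);print('clip',s,len(H),H.mean(0).round(1),'x range',np.percentile(a,[2,98]).round(1),'y',np.percentile(H[:,:2]@ey,[2,50,98]).round(1),'z',np.percentile(H[:,2],[5,50,95]).round(1))
        hi=H[:,2]>np.percentile(H[:,2],50); aa=a[hi];mid=(aa.min()+aa.max())/2
        print('  hi jaws',aa[aa<mid].mean().round(1),aa[aa>mid].mean().round(1))
print('expect clip ex', np.array([551,47.9])@ex, np.array([708.5,26.1])@ex)
E
```

```text
t: 0.93
position: [330.9, 151.6, 231.1]
orientation: [[-0.928, 0.373, -0.0], [0.373, 0.928, 0.0], [0.0, -0.0, -1.0]]
contact_force: [1.0, -0.0, -0.3]
grip_width: 0.999
finger_force: 0.0
t: 1.77
position: [447.6, -228.5, 230.8]
orientation: [[-0.927, 0.374, -0.0], [0.374, 0.927, 0.001], [0.001, 0.0, -1.0]]
contact_force: [0.7, 1.1, 0.6]
grip_width: 1.002
finger_force: 0.0
top blue 54 [ 442.5 -227.9   33. ] 15.26 [-36.7  37.3] 40.23954371764742<stdin>:15: RuntimeWarning: Mean of empty slice.
  ret = um.true_divide(
Traceback (most recent call last):
IndexError: index -1 is out of bounds for axis 0 with size 0
```

```bash
python3 -m pendant '[-1,0,0,1.2,-0.065,-1,0,0,1.2,-0.065,-1,0,0,1.2,-0.065,-1,0,0,1.2,-0.065,-1,0,0,1.2,-0.065,-1,0,0,1.2,-0.065,-1,0,0,1.2,-0.065,-1,0,0,1.2,-0.065,-1,0,0,1.2,-0.065,-1,0,0,1.2,-0.065]' 80
python3 - <<'E'
from h import *
ex=np.array([.9906,-.137]);ey=np.array([.137,.9906])
for n in('top','scene'):
    X=np.load(n+'X.npy');p=np.load(n+'0.npz')['p'].astype(int)[X[:,4].astype(int),X[:,3].astype(int)]
    m=(p[:,1]>p[:,0]*1.25+6)&(p[:,1]>p[:,2]*1.25+6)&(X[:,0]>500)&(X[:,0]<600)&(abs(X[:,1]-48)<80)
    G=X[m]
    for s in(0,1):
        H=G[(G[:,1]>48)==s]; 
        if len(H)==0: print(n,'none');continue
        a=H[:,:2]@ex;mid=(a.min()+a.max())/2
        for k in(a<mid,a>mid): print(n,s,k.sum(),'mean ex',a[k].mean().round(1),'ey',(H[k,:2]@ey).mean().round(1),'z',np.percentile(H[k,2],[10,50,90]).round(1),'px',H[k,3:].mean(0).round(1))
    # pull block top
    m=(abs(X[:,2]-60)<4)&(X[:,0]>440)&(X[:,0]<520)&(X[:,1]>0)&(X[:,1]<115)
    B=X[m];a=B[:,:2]@ex;print(n,'block/front z60',len(B),np.percentile(a,[1,3,50,97,99]).round(1),np.percentile(B[:,:2]@ey,[2,98]).round(1))
print(arm.get_obs()['position'])
E
```

```text
t: 2.6
position: [447.4, -226.3, 110.3]
orientation: [[-0.964, -0.267, -0.001], [-0.267, 0.964, 0.001], [0.001, 0.001, -1.0]]
contact_force: [-0.0, -0.4, 0.2]
grip_width: 0.998
finger_force: 0.0
top 0 2 mean ex 522.7 ey 79.4 z [62.8 64.  65.1] px [257.  196.5]
top 0 1 mean ex 548.5 ey 79.7 z [62.7 62.7 62.7] px [258. 189.]
top 1 1 mean ex 522.0 ey 168.0 z [61.9 61.9 61.9] px [231. 193.]
top 1 1 mean ex 525.4 ey 168.5 z [62.2 62.2 62.2] px [231. 192.]
top block/front z60 199 [451.2 452.1 465.9 481.1 481.7] [ 80.1 165.3]
scene 0 29 mean ex 519.1 ey 78.1 z [40.1 55.8 63.2] px [252.2 188.8]
scene 0 21 mean ex 543.5 ey 77.9 z [37.  46.7 55.4] px [257.3 195.1]
scene 1 3 mean ex 503.9 ey 176.1 z [26.8 60.7 64.2] px [273.7 173.3]
scene 1 47 mean ex 531.2 ey 168.2 z [38.1 51.6 63.2] px [277.6 178.6]
scene block/front z60 200 [446.  447.4 463.  478.1 479.4] [ 80.4 165.7]
[ 447.36515709 -226.32114501  110.30352826]
```

```bash
python3 -m pendant '[-1,0,0,1.2,0,-1,0,0,1.2,0,-1,0,0,1.2,0,-1,0,0,1.2,0,-1,0,0,1.2,0,-1,0,0,1.2,0,-1,0,0,1.2,0,-1,0,0,1,0,-1,0,0,0.5,0,-1,0,0,0,0]' 80
python3 -m pendant '[0.3,0,0,0,0,0.3,0,0,0,0,1,0,0,0,0,1,0,0,0,0,1,0,0,0,0,1,0,0,0,0,1,0,0,0,0,1,0,0,0,0,1,0,0,0,0,1,0,0,0,0]' 80
```

```text
t: 3.43
position: [446.7, -225.9, 11.0]
orientation: [[-0.965, -0.264, -0.002], [-0.264, 0.965, 0.002], [0.002, 0.002, -1.0]]
contact_force: [0.4, -0.5, -0.1]
grip_width: 1.0
finger_force: 0.0
t: 4.27
position: [448.2, -226.9, 12.9]
orientation: [[-0.965, -0.264, 0.001], [-0.264, 0.965, -0.001], [-0.001, -0.001, -1.0]]
contact_force: [-1.1, 1.2, 5.4]
grip_width: 0.177
finger_force: 78.1
```

```bash
python3 -m pendant '[1,0,0,-0.5,0,1,0,0,-1,0,1,0,0,-2,0,1,0,0,-2,0,1,0,0,-2,0,1,0,0,-2,0,1,0,0,-2,0,1,0,0,-2,0,1,0,0,-1.5,0,1,0,0,0,0]' 80
python3 - <<'E'
from h import *
p,d=cap('scene','s1')
cv2.imwrite('pics/s1c.png',cv2.resize(p[110:290,90:330,::-1],None,fx=3,fy=3,interpolation=cv2.INTER_CUBIC))
print({k:np.round(arm.get_obs()[k],2) for k in('position','contact_force','grip_width','t')})
E
```

```text
t: 5.1
position: [449.6, -227.8, 166.1]
orientation: [[-0.964, -0.264, 0.005], [-0.264, 0.964, -0.003], [-0.004, -0.005, -1.0]]
contact_force: [0.2, -0.4, -1.5]
grip_width: 0.178
finger_force: 78.1
{'position': array([ 449.  , -227.38,  164.23]), 'contact_force': array([ 1.  , -0.45, -0.37]), 'grip_width': np.float64(0.18), 't': np.float64(5.15)}
```

View pics/s1c.png

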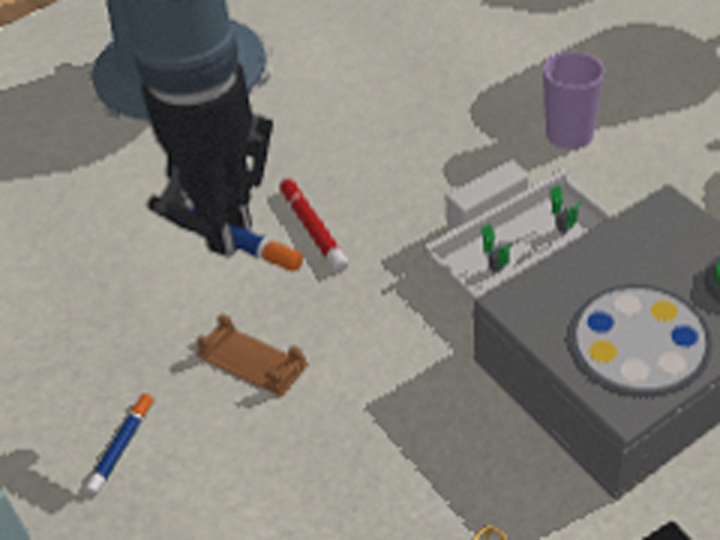

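The pen is held and the rest is empty. Next I carry it over the clips and turn it crosswise.

```bash
python3 -m pendant '[1,-1.67,2.41,0,0,1,-1.67,2.41,0,0,1,-1.67,2.41,0,0,1,-1.67,2.41,0,0,1,-1.67,2.41,0,0,1,-1.67,2.41,0,0,1,-1.67,2.41,0,0,1,-1.67,2.41,0,0,1,-1.67,2.41,0,0,1,-1.67,2.41,0,0]' 80
python3 -m pendant '[1,0,0,0,-0.117,1,0,0,0,-0.117,1,0,0,0,-0.117,1,0,0,0,-0.117,1,0,0,0,-0.117,1,0,0,0,-0.117,1,0,0,0,-0.117,1,0,0,0,-0.117,1,0,0,0,-0.117,1,0,0,0,-0.117]' 80
python3 -m pendant '[1,0,0,0.5,0,1,0,0,0.5,0,1,0,0,0.5,0,1,0,0,0.5,0,1,0,0,0.5,0,1,0,0,0.5,0,1,0,0,0.5,0,1,0,0,0.5,0,1,0,0,0,0,1,0,0,0,0]' 80
python3 - <<'E'
from h import *
cap('top','t2');cap('scene','s2')
o=arm.get_obs();print(np.round(o['position'],1),np.round(o['orientation'],4),o['contact_force'])
ims=[]
for n,f in(('top','t2'),('scene','s2')):
    z=np.load(f+'.npz');p=z['p'];d=z['d']
    P=o['position']+o['orientation']@np.array([0,0,-12])
    M=np.linalg.inv(np.array(arm.get_calibration(n)['world_from_camera']));c=arm.get_calibration(n)
    q=M[:3,:3]@P+M[:3,3];u,v=c['fx']*q[0]/-q[2]+c['cx'],c['fy']*q[1]/q[2]+c['cy'];print(n,u,v)
    ims.append(cv2.resize(p[max(0,int(v)-45):int(v)+45,int(u)-60:int(u)+60,::-1],(600,450),interpolation=cv2.INTER_CUBIC)); print(int(u)-60,int(v)-45)
    # point cloud of pen: blue/orange/white near pen height
    K=np.array([[c['fx'],0,c['cx']],[0,c['fy'],c['cy']],[0,0,1]])
    vv,uu=np.nonzero(d>0);uv=cv2.undistortPoints(np.stack([uu,vv],1)[:,None].astype(float),K,np.array(c['dist']))[:,0];W=np.array(c['world_from_camera']);dd=d[vv,uu]
    X=np.stack([uv[:,0]*dd,-uv[:,1]*dd,-dd],1)@W[:3,:3].T+W[:3,3]
    L=(X-P)@o['orientation'];m=(abs(L[:,0])>24)&(abs(L[:,0])<90)&(abs(L[:,1])<20)&(abs(L[:,2])<20)
    for s in(-1,1):
        k=m&(L[:,0]*s>0); print(n,s,k.sum(),L[k].mean(0).round(1) if k.any() else '',np.abs(L[k,0]).max().round(1) if k.any() else '')
cv2.imwrite('pics/h2.png',cv2.resize(np.hstack(ims),(800,300)))
E
```

```text
t: 5.98
position: [544.4, 51.4, 160.8]
orientation: [[-0.964, -0.264, -0.003], [-0.264, 0.964, 0.0], [0.002, 0.001, -1.0]]
contact_force: [-1.1, -0.0, -1.0]
grip_width: 0.184
finger_force: 78.2
t: 6.82
position: [544.0, 50.0, 160.7]
orientation: [[-0.127, -0.992, -0.003], [-0.992, 0.127, 0.0], [0.0, 0.003, -1.0]]
contact_force: [-0.2, 0.6, 0.3]
grip_width: 0.182
finger_force: 78.0
t: 7.65
position: [544.9, 49.9, 122.0]
orientation: [[-0.133, -0.991, -0.001], [-0.991, 0.133, 0.0], [0.0, 0.001, -1.0]]
contact_force: [0.5, 0.3, -0.1]
grip_width: 0.178
finger_force: 78.1
[545.4  50.  122.5] [[-1.332e-01 -9.911e-01  5.000e-04]
 [-9.911e-01  1.332e-01  1.000e-04]
 [-2.000e-04 -5.000e-04 -1.000e+00]] [ 0.23418332  0.84607395 -0.69949089]
top 243.87646867397407 189.77365704077837
183 144
top -1 0  
top 1 31 [66.1 -2.2 -6.1] 75.0
scene 267.86145231892357 164.36231096334353
207 119
scene -1 18 [-52.3  -6.8   0.8] 69.0
scene 1 112 [51.9 -2.3 -4.2] 75.7
```

View pics/h2.png

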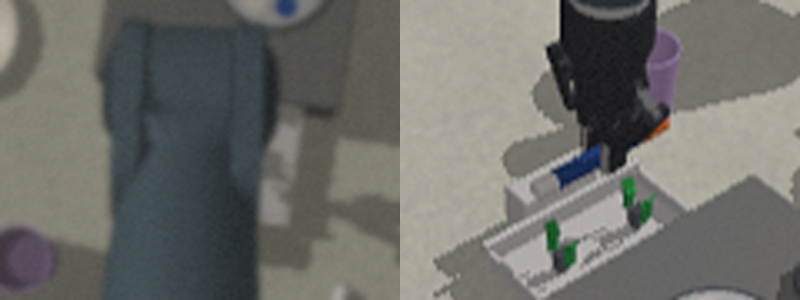

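```bash
python3 -m pendant '[1,0,-0.15,0.8,0,1,0,0,0.8,0,1,0,0,0.8,0,1,0,0,0.8,0,1,0,0,0.8,0,1,0,0,0.8,0,1,0,0,0.6,0,1,0,0,0.4,0,1,0,0,0.2,0,1,0,0,0,0]' 80
python3 -m pendant '[1,0,0,0.1,0,1,0,0,0.1,0,1,0,0,0.1,0,1,0,0,0.1,0,1,0,0,0.1,0,1,0,0,0.1,0,1,0,0,0,0,1,0,0,0,0,1,0,0,0,0,1,0,0,0,0]' 80
python3 -c "
from h import *
o=arm.get_obs();print(o['position'],o['contact_force'],o['moment'])"
```

```text
t: 8.58
position: [546.4, 49.8, 61.8]
orientation: [[-0.133, -0.991, -0.001], [-0.991, 0.133, 0.0], [-0.0, 0.001, -1.0]]
contact_force: [0.3, 0.5, 0.5]
grip_width: 0.177
finger_force: 78.1
t: 9.42
position: [546.8, 49.7, 56.4]
orientation: [[-0.133, -0.991, 0.0], [-0.991, 0.133, 0.0], [-0.0, -0.0, -1.0]]
contact_force: [0.1, 0.3, -0.5]
grip_width: 0.182
finger_force: 78.1
[546.75768706  49.74748826  56.360139  ] [ 0.13146861  0.33330419 -0.49321568] [-0.00851711 -0.03647551  0.06066597]
```

```bash
python3 -m pendant '[1,0,0,0.1,0,1,0,0,0.1,0,1,0,0,0.1,0,1,0,0,0.1,0,1,0,0,0,0,1,0,0,0,0,1,0,0,0,0,1,0,0,0,0,1,0,0,0,0,1,0,0,0,0]' | grep -E "pos|contact"
```

```text
position: [546.8, 49.7, 52.3]
contact_force: [-0.6, -0.3, -0.8]
```

```bash
python3 -m pendant '[1,0,0,0.1,0,1,0,0,0.1,0,1,0,0,0.1,0,1,0,0,0,0,1,0,0,0,0,1,0,0,0,0,1,0,0,0,0,1,0,0,0,0,1,0,0,0,0,1,0,0,0,0]' | grep -E "pos|contact"
```

```text
position: [546.7, 49.8, 49.4]
contact_force: [-3.4, 0.7, 5.4]
```

```bash
python3 -m pendant '[1,0,0.1,0,0,1,0,0,0,0,1,0,0,0,0,1,0,0,0,0,1,0,0,0,0,1,0,0,0,0,1,0,0,0,0,1,0,0,0,0,1,0,0,0,0,1,0,0,0,0]' | grep -E "pos|contact"
```

```text
position: [545.7, 49.9, 49.2]
contact_force: [-0.7, 0.3, -1.0]
```

```bash
python3 -m pendant '[1,0,0,0.1,0,1,0,0,0,0,1,0,0,0.1,0,1,0,0,0,0,1,0,0,0,0,1,0,0,0,0,1,0,0,0,0,1,0,0,0,0,1,0,0,0,0,1,0,0,0,0]' | grep -E "pos|contact"
```

```text
position: [546.2, 49.9, 48.0]
contact_force: [-3.2, 0.3, 6.0]
```

```bash
python3 -m pendant '[1,0,0.1,0,0,1,0,0,0,0,1,0,0,0,0,1,0,0,0,0,1,0,0,0,0,1,0,0,0,0,1,0,0,0,0,1,0,0,0,0,1,0,0,0,0,1,0,0,0,0]' | grep -E "pos|contact"; python3 -c "
from h import *
o=arm.get_obs();print(o['position'],o['contact_force'],o['moment'])"
```

```text
position: [546.0, 49.9, 48.0]
contact_force: [0.4, -0.0, 5.3]
[545.95390084  49.90276088  47.99127195] [ 0.42491691 -0.04682218  5.32172365] [ 0.0662283  -0.06506525  0.05687812]
```

```bash
python3 -m pendant '[1,0,0,0.1,0,1,0,0,0,0,1,0,0,0,0,1,0,0,0,0,1,0,0,0,0,1,0,0,0,0,1,0,0,0,0,1,0,0,0,0,1,0,0,0,0,1,0,0,0,0]' | grep -E "pos|contact"
```

```text
position: [546.0, 49.9, 47.2]
contact_force: [-0.1, 0.2, 7.5]
```

```bash
python3 -m pendant '[1,0,0,0.1,0,1,0,0,0,0,1,0,0,0,0,1,0,0,0,0,1,0,0,0,0,1,0,0,0,0,1,0,0,0,0,1,0,0,0,0,1,0,0,0,0,1,0,0,0,0]' | grep -E "pos|contact"
```

```text
position: [546.1, 49.9, 46.3]
contact_force: [-0.9, 0.2, 6.9]
```

```bash
python3 -m pendant '[1,0,0,0.1,0,1,0,0,0,0,1,0,0,0,0,1,0,0,0,0,1,0,0,0,0,1,0,0,0,0,1,0,0,0,0,1,0,0,0,0,1,0,0,0,0,1,0,0,0,0]' | grep -E "pos|contact"
```

```text
position: [546.0, 49.9, 45.1]
contact_force: [0.5, -0.5, 6.0]
```

```bash
python3 -m pendant '[1,0,0,0.1,0,1,0,0,0,0,1,0,0,0,0,1,0,0,0,0,1,0,0,0,0,1,0,0,0,0,1,0,0,0,0,1,0,0,0,0,1,0,0,0,0,1,0,0,0,0]' | grep -E "pos|contact"
```

```text
position: [545.9, 49.9, 43.9]
contact_force: [0.0, -0.2, 3.8]
```

```bash
python3 -m pendant '[1,0,0,0.1,0,1,0,0,0,0,1,0,0,0,0,1,0,0,0,0,1,0,0,0,0,1,0,0,0,0,1,0,0,0,0,1,0,0,0,0,1,0,0,0,0,1,0,0,0,0]' | grep -E "^t|pos|contact"
```

```text
t: 17.75
position: [545.0, 50.0, 42.4]
contact_force: [3.5, 0.5, 4.2]
```

```bash
python3 -m pendant '[1,0,-0.1,0.1,0,1,0,0,0,0,1,0,0,0,0,1,0,0,0,0,1,0,0,0,0,1,0,0,0,0,1,0,0,0,0,1,0,0,0,0,1,0,0,0,0,1,0,0,0,0]' | grep -E "pos|contact"
```

```text
position: [545.2, 49.9, 40.9]
contact_force: [2.2, 0.0, -4.1]
```

```bash
python3 -m pendant '[1,0,0,0.1,0,1,0,0,0,0,1,0,0,0,0,1,0,0,0,0,1,0,0,0,0,1,0,0,0,0,1,0,0,0,0,1,0,0,0,0,1,0,0,0,0,1,0,0,0,0]' | grep -E "pos|contact"
```

```text
position: [545.4, 49.9, 40.2]
contact_force: [1.1, -0.7, -1.9]
```

```bash
python3 -m pendant '[1,0,0,0.1,0,1,0,0,0,0,1,0,0,0,0,1,0,0,0,0,1,0,0,0,0,1,0,0,0,0,1,0,0,0,0,1,0,0,0,0,1,0,0,0,0,1,0,0,0,0]' | grep -E "pos|contact"
```

```text
position: [545.6, 49.8, 39.4]
contact_force: [-1.5, -0.6, 2.4]
```

```bash
python3 -m pendant '[1,0,0,0.05,0,1,0,0,0,0,1,0,0,0,0,1,0,0,0,0,1,0,0,0,0,1,0,0,0,0,1,0,0,0,0,1,0,0,0,0,1,0,0,0,0,1,0,0,0,0]' | grep -E "pos|contact"; python3 -c "
from h import *
o=arm.get_obs();print(o['position'],o['contact_force'],o['moment'])"
```

```text
position: [545.8, 49.8, 39.3]
contact_force: [-2.4, -1.5, 6.4]
[545.77455016  49.79378371  39.26664414] [-2.35127298 -1.50963055  6.3553151 ] [-0.12853266  0.5176054   0.03953527]
```

```bash
python3 -m pendant '[1,0,0,0.04,0,1,0,0,0,0,1,0,0,0,0,1,0,0,0,0,1,0,0,0,0,1,0,0,0,0,1,0,0,0,0,1,0,0,0,0,1,0,0,0,0,1,0,0,0,0]' | grep -E "pos|contact|^t"; python3 -c "
from h import *
o=arm.get_obs();print(o['position'],o['contact_force'],o['moment'])"
```

```text
t: 21.92
position: [546.0, 49.8, 39.2]
contact_force: [-3.5, -1.6, 7.2]
[546.01601717  49.77197788  39.18415318] [-3.52895698 -1.60897312  7.15771252] [-0.16462009  0.52123523  0.03123897]
```

```bash
python3 -m pendant '[0.4,0,0,0,0,0.2,0,0,0,0,0.1,0,0,0,0,0.1,0,0,0,0,0.1,0,0,0,0,0.1,0,0,0,0,0.1,0,0,0,0,0.1,0,0,0,0,0.1,0,0,0,0,0.1,0,0,0,0]'; python3 -m pendant '[0.1,0,0,-0.3,0,0.1,0,0,-0.6,0,0.1,0,0,-1,0,0.1,0,0,-1.5,0,0.1,0,0,-1.5,0,0.1,0,0,-1.5,0,0.1,0,0,-1.5,0,0.1,0,0,-1.5,0,0.1,0,0,-1.5,0,0.1,0,0,-1,0]'
```

```text
t: 22.75
position: [545.7, 49.9, 38.4]
orientation: [[-0.133, -0.991, 0.0], [-0.991, 0.133, 0.0], [-0.0, -0.0, -1.0]]
contact_force: [0.0, -0.9, 0.5]
grip_width: 0.447
finger_force: 0.0
t: 23.58
position: [546.6, 49.9, 160.1]
orientation: [[-0.133, -0.991, 0.003], [-0.991, 0.133, 0.0], [-0.0, -0.003, -1.0]]
contact_force: [0.4, 0.1, 0.1]
grip_width: 0.452
finger_force: 0.0
```

```bash
python3 -m pendant '[0.5,0,1.5,0,0,1,0,1.5,0,0,1,0,1.5,0,0,1,0,1.5,0,0,1,0,1.5,0,0,1,0,1.5,0,0,1,0,1.5,0,0,1,0,1.5,0,0,1,0,1.5,0,0,1,0,0,0,0]' 40
python3 - <<'E'
from h import *
p,d=cap('scene','s3')
cv2.imwrite('pics/s3c.png',cv2.resize(p[130:250,200:360,::-1],None,fx=5,fy=5,interpolation=cv2.INTER_CUBIC))
E
```

```text
t: 24.42
position: [408.9, 68.2, 157.6]
orientation: [[-0.133, -0.991, -0.002], [-0.991, 0.133, 0.0], [0.0, 0.002, -1.0]]
contact_force: [-0.3, 1.4, -0.6]
grip_width: -0.002
finger_force: 0.0
```

View pics/s3c.png

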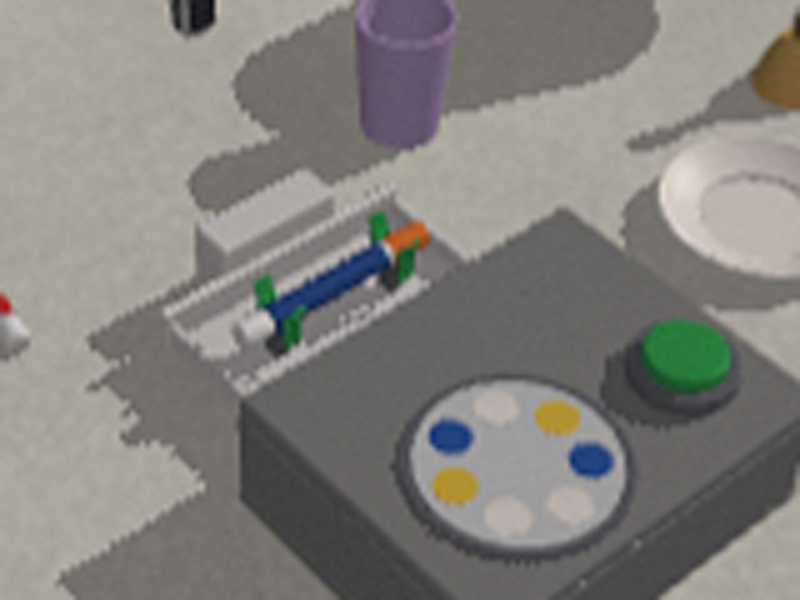

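The pen lies in both clips, with its ends at crop (425,235) and (250,325) and the jaws standing above it. Next I lower the closed fingers in front of the pull block and feel for it.

```bash
python3 -m pendant '[1,0,0,1.5,0,1,0,0,1.5,0,1,0,0,1.5,0,1,0,0,1.5,0,1,0,0,1.5,0,1,0,0,1.5,0,1,0,0,1.5,0,1,0,0,1.2,0,1,0,0,0,0,1,0,0,0,0]' | grep -E "^t|pos|contact"
python3 -m pendant '[1,0,-0.4,0,0,1,0,-0.4,0,0,1,0,-0.4,0,0,1,0,-0.3,0,0,1,0,-0.3,0,0,1,0,-0.2,0,0,1,0,-0.2,0,0,1,0,-0.2,0,0,1,0,0,0,0,1,0,0,0,0]' | grep -E "^t|pos|contact"
```

```text
t: 25.3
position: [412.4, 67.7, 40.3]
contact_force: [0.6, -0.1, 0.4]
t: 26.13
position: [435.6, 64.7, 40.3]
contact_force: [0.5, 0.0, 0.1]
```

```bash
python3 -m pendant '[1,0,-0.25,0,0,1,0,-0.25,0,0,1,0,-0.25,0,0,1,0,-0.25,0,0,1,0,-0.25,0,0,1,0,-0.25,0,0,1,0,-0.25,0,0,1,0,-0.25,0,0,1,0,-0.25,0,0,1,0,-0.25,0,0]' | grep -E "^t|pos|contact"
```

```text
t: 26.97
position: [460.2, 61.3, 40.2]
contact_force: [-2.4, 0.8, 1.1]
```

```bash
python3 -m pendant '[1,0,-0.3,0,0,1,0,-0.3,0,0,1,0,-0.3,0,0,1,0,-0.3,0,0,1,0,-0.3,0,0,1,0,-0.3,0,0,1,0,-0.3,0,0,1,0,-0.3,0,0,1,0,-0.3,0,0,1,0,-0.3,0,0]' | grep -E "^t|pos|contact"
```

```text
t: 27.8
position: [490.2, 57.1, 40.2]
contact_force: [-3.7, -1.4, -2.0]
```

```bash
python3 -m pendant '[1,0,-0.3,0,0,1,0,-0.3,0,0,1,0,-0.3,0,0,1,0,-0.3,0,0,1,0,-0.3,0,0,1,0,-0.3,0,0,1,0,-0.3,0,0,1,0,-0.3,0,0,1,0,-0.3,0,0,1,0,-0.3,0,0]' | grep -E "^t|pos|contact"
```

```text
t: 28.63
position: [520.3, 53.2, 40.4]
contact_force: [-3.3, -1.8, -1.1]
```

```bash
python3 -m pendant '[1,0,-0.3,0,0,1,0,-0.3,0,0,1,0,-0.3,0,0,1,0,-0.3,0,0,1,0,-0.3,0,0,1,0,-0.3,0,0,1,0,-0.3,0,0,1,0,-0.3,0,0,1,0,-0.3,0,0,1,0,-0.3,0,0]' | grep -E "^t|pos|contact"
```

```text
t: 29.47
position: [550.1, 49.3, 40.5]
contact_force: [-4.3, -3.2, 0.2]
```

```bash
python3 -m pendant '[1,0,-0.1,0,0,1,0,-0.1,0,0,1,0,-0.1,0,0,1,0,-0.1,0,0,1,0,-0.1,0,0,1,0,-0.1,0,0,1,0,-0.1,0,0,1,0,-0.1,0,0,1,0,-0.05,0,0,1,0,0,0,0]' | grep -E "^t|pos|contact"
```

```text
t: 30.3
position: [558.4, 48.2, 40.5]
contact_force: [-2.9, -1.1, 1.0]
```

```bash
python3 -m pendant '[1,0,-0.05,0,0,1,0,-0.05,0,0,1,0,-0.05,0,0,1,0,-0.05,0,0,1,0,0,0,0,1,0,0,0,0,1,0,0,0,0,1,0,0,0,0,1,0,0,0,0,1,0,0,0,0]' | grep -E "^t|pos|contact"
```

```text
t: 31.13
position: [560.3, 48.0, 40.5]
contact_force: [-2.8, -1.5, 0.2]
```

```bash
python3 -m pendant '[1,0,-0.05,0,0,1,0,-0.05,0,0,1,0,-0.05,0,0,1,0,-0.05,0,0,1,0,0,0,0,1,0,0,0,0,1,0,0,0,0,1,0,0,0,0,1,0,0,0,0,1,0,0,0,0]' | grep -E "^t|pos|contact"
```

```text
t: 31.97
position: [562.2, 47.7, 40.4]
contact_force: [-2.0, -2.3, 1.3]
```

```bash
python3 -m pendant '[1,0,-0.05,0,0,1,0,-0.05,0,0,1,0,-0.05,0,0,1,0,0,0,0,1,0,0,0,0,1,0,0,0,0,1,0,0,0,0,1,0,0,0,0,1,0,0,0,0,1,0,0,0,0]' | grep -E "pos|contact"
```

```text
position: [563.6, 47.5, 40.4]
contact_force: [-2.1, -0.7, 2.1]
```

```bash
python3 -m pendant '[1,0,-0.05,0,0,1,0,-0.05,0,0,1,0,-0.05,0,0,1,0,0,0,0,1,0,0,0,0,1,0,0,0,0,1,0,0,0,0,1,0,0,0,0,1,0,0,0,0,1,0,0,0,0]' | grep -E "pos|contact"
```

```text
position: [565.1, 47.3, 40.4]
contact_force: [-1.8, -0.3, 1.8]
```

```bash
python3 -m pendant '[1,0,-0.05,0,0,1,0,-0.05,0,0,1,0,-0.05,0,0,1,0,0,0,0,1,0,0,0,0,1,0,0,0,0,1,0,0,0,0,1,0,0,0,0,1,0,0,0,0,1,0,0,0,0]' | grep -E "^t|pos|contact"
```

```text
t: 34.47
position: [565.3, 47.3, 40.4]
contact_force: [-6.1, -0.6, 5.6]
```

```bash
python3 -m pendant '[1,0,-0.05,0,0,1,0,0,0,0,1,0,0,0,0,1,0,0,0,0,1,0,0,0,0,1,0,0,0,0,1,0,0,0,0,1,0,0,0,0,1,0,0,0,0,1,0,0,0,0]' | grep -E "^t|pos|contact"
```

```text
t: 35.3
position: [565.3, 47.3, 40.3]
contact_force: [-6.2, -0.5, 6.5]
```

```bash
python3 -m pendant '[1,0,-0.06,0,0,1,0,0,0,0,1,0,0,0,0,1,0,0,0,0,1,0,0,0,0,1,0,0,0,0,1,0,0,0,0,1,0,0,0,0,1,0,0,0,0,1,0,0,0,0]' | grep -E "^t|pos|contact"
python3 - <<'E'
from h import *
p,d=cap('scene','s4')
cv2.imwrite('pics/s4c.png',cv2.resize(p[130:250,200:360,::-1],None,fx=5,fy=5,interpolation=cv2.INTER_CUBIC))
E
```

```text
t: 36.13
position: [565.3, 47.3, 40.3]
contact_force: [-8.2, -0.7, 8.0]
```

View pics/s4c.png

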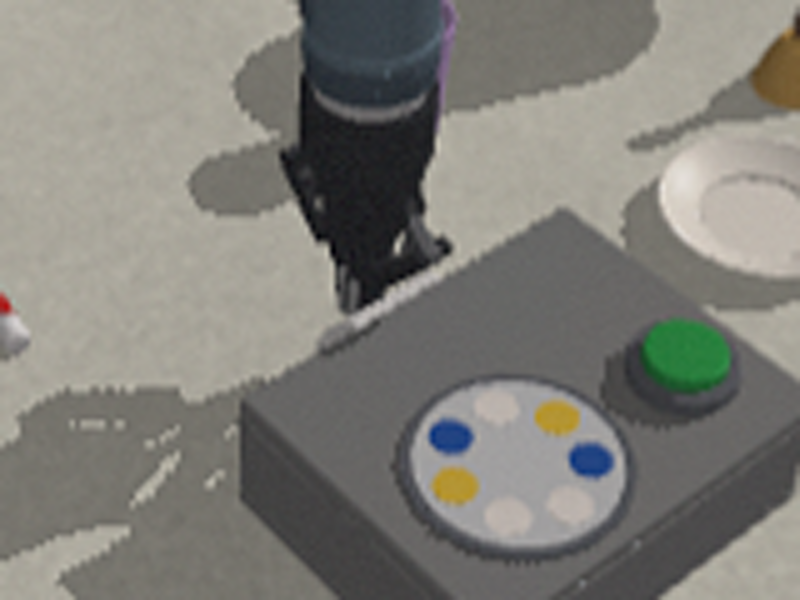

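Fz rising equally with Fx suggests the finger linkage is riding on an edge, possibly the dispenser's. I'll back off, turn 90° and push with the narrow side of the fingers.

```bash
python3 -m pendant '[1,0,1,0,0,1,0,1.5,0,0,1,0,1.5,0,0.12,1,0,0,0,0.12,1,0,0,0,0.12,1,0,0,0,0.12,1,0,0,0,0.12,1,0,0,0,0.12,1,0,0,0,0.12,1,0,0,0,0.12]' | grep -E "^t|pos|contact"
python3 -m pendant '[1,0,0,0,0.122,1,0,0,0,0.122,1,0,0,0,0.122,1,0,0,0,0.122,1,0,0,0,0.123,1,-0.5,0,0,0,1,-0.5,0,0,0,1,-0.5,0,0,0,1,-0.5,0,0,0,1,-0.5,0,0,0]'
python3 -m pendant '[1,-0.2,0,0,0,1,-0.2,0,0,0,1,-0.1,0,0,0,1,-0.1,0,0,0,1,-0.1,0,0,0,1,-0.1,0,0,0,1,0,0,0,0,1,0,0,0,0,1,0,0,0,0,1,0,0,0,0]' | grep -E "^t|pos|contact"
```

```text
t: 37.02
position: [529.6, 52.5, 40.7]
contact_force: [0.3, -0.0, -0.3]
t: 37.85
position: [553.8, 48.8, 40.4]
orientation: [[-0.991, 0.132, 0.001], [0.132, 0.991, 0.0], [-0.001, 0.0, -1.0]]
contact_force: [-0.1, 0.3, 0.9]
grip_width: 0.002
finger_force: 0.0
t: 38.68
position: [560.6, 47.9, 40.4]
contact_force: [0.2, 0.0, -0.9]
```

```bash
python3 -m pendant '[1,-0.05,0,0,0,1,-0.05,0,0,0,1,-0.05,0,0,0,1,-0.05,0,0,0,1,-0.05,0,0,0,1,-0.05,0,0,0,1,0,0,0,0,1,0,0,0,0,1,0,0,0,0,1,0,0,0,0]' | grep -E "^t|pos|contact"
```

```text
t: 39.52
position: [563.6, 47.4, 40.4]
contact_force: [0.1, -0.1, 0.3]
```

```bash
python3 -m pendant '[1,-0.05,0,0,0,1,-0.05,0,0,0,1,-0.05,0,0,0,1,-0.05,0,0,0,1,0,0,0,0,1,0,0,0,0,1,0,0,0,0,1,0,0,0,0,1,0,0,0,0,1,0,0,0,0]' | grep -E "^t|pos|contact"
```

```text
t: 40.35
position: [565.6, 47.2, 40.4]
contact_force: [-0.9, 0.2, -0.1]
```

```bash
python3 -m pendant '[1,-0.05,0,0,0,1,-0.05,0,0,0,1,-0.05,0,0,0,1,0,0,0,0,1,0,0,0,0,1,0,0,0,0,1,0,0,0,0,1,0,0,0,0,1,0,0,0,0,1,0,0,0,0]' | grep -E "^t|pos|contact"
```

```text
t: 41.18
position: [567.1, 47.0, 40.4]
contact_force: [0.4, -0.3, -0.5]
```

```bash
python3 -m pendant '[1,-0.05,0,0,0,1,-0.05,0,0,0,1,-0.05,0,0,0,1,0,0,0,0,1,0,0,0,0,1,0,0,0,0,1,0,0,0,0,1,0,0,0,0,1,0,0,0,0,1,0,0,0,0]' | grep -E "^t|pos|contact"
```

```text
t: 42.02
position: [567.9, 46.9, 40.2]
contact_force: [-5.1, 0.3, 4.7]
```

```bash
python3 -m pendant '[1,-0.05,0,0,0,1,-0.05,0,0,0,1,-0.05,0,0,0,1,0,0,0,0,1,0,0,0,0,1,0,0,0,0,1,0,0,0,0,1,0,0,0,0,1,0,0,0,0,1,0,0,0,0]' | grep -E "^t|pos|contact"
```

```text
t: 42.85
position: [567.9, 46.9, 40.2]
contact_force: [-9.0, 0.5, 6.8]
```

```bash
python3 -m pendant '[1,-0.05,0,0,0,1,-0.05,0,0,0,1,-0.05,0,0,0,1,0,0,0,0,1,0,0,0,0,1,0,0,0,0,1,0,0,0,0,1,0,0,0,0,1,0,0,0,0,1,0,0,0,0]' | grep -E "^t|pos|contact"
```

```text
t: 43.68
position: [567.9, 46.8, 40.2]
contact_force: [-11.9, 1.2, 10.0]
```

12 N with no motion at the predicted place, from a second finger face, means the tray is against its stop. I'll back off and check.

```bash
python3 -m pendant '[1,0.3,0,0,0,1,0.5,0,0,0,1,1,0,0,0,1,1.5,0,0,0,1,2,0,0,0,1,2,0,0,0,1,1.5,0,-1,0,1,1,0,-1.5,0,1,0,0,-1.5,0,1,0,0,0,0]' | grep -E "^t|pos|contact"
python3 - <<'E'
from h import *
p,d=cap('scene','s5'); t,dt=cap('top','t5')
cv2.imwrite('pics/s5c.png',np.hstack([cv2.resize(p[130:250,200:360,::-1],(400,300),interpolation=cv2.INTER_CUBIC),cv2.resize(t[100:250,170:370,::-1],(400,300),interpolation=cv2.INTER_CUBIC)]))
ex=np.array([.9906,-.137]);ey=np.array([.137,.9906])
for n,D in(('scene',d),('top',dt)):
    c=arm.get_calibration(n);K=np.array([[c['fx'],0,c['cx']],[0,c['fy'],c['cy']],[0,0,1]])
    v,u=np.nonzero(D>0);uv=cv2.undistortPoints(np.stack([u,v],1)[:,None].astype(float),K,np.array(c['dist']))[:,0];W=np.array(c['world_from_camera']);q=D[v,u]
    X=np.stack([uv[:,0]*q,-uv[:,1]*q,-q],1)@W[:3,:3].T+W[:3,3];a=X[:,:2]@ex;b=X[:,:2]@ey
    m=(abs(X[:,2]-60)<4)&(a>540)&(a<615)&(abs(b-123)<42);print(n,'block',m.sum(),np.percentile(a[m],[2,98]).round(1) if m.any() else '')
    m=(abs(X[:,2]-88)<4)&(a>570)&(a<720)&(abs(b-123)<42);print(n,'disp front',np.percentile(a[m],[1,2]).round(1))
E
```

```text
t: 44.52
position: [477.3, 59.5, 83.2]
contact_force: [-0.1, 0.4, 0.3]
scene block 69 [567.9 578.1]
scene disp front [599.1 600.2]
top block 185 [571.7 602.1]
top disp front [602.7 603.6]
```

View pics/s5c.png

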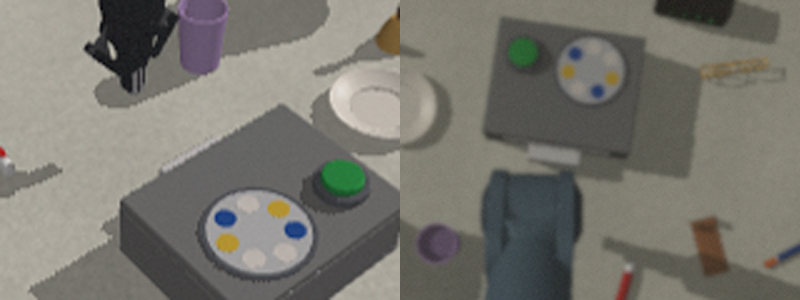

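The block stands about 30 mm proud, so the tray is flush and shut. The tumbler and saucer are undisturbed, and the robot is clear.

```bash
python3 -c "
from plant import arm
print(arm.job_done())"
```

```text
the job is handed in; nothing more can be done
None
```

The pen is pressed home in both clips and released, the tray is shut against its stop, and the job was handed in at about 45 s; no verdict came back. The push readings I saw stayed at about 16 N or less, and the other things I could see in the last picture had not moved.

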